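Cover the cutter bowl and gauge its switch gap

ROBOT

A 7-joint arm with a two-finger parallel gripper is mounted at the origin on the work surface. World frame = base frame: x ahead of the robot, y to its left, z up, the work surface at z = 0. Lengths are in m, angles in rad, forces in N, time in s.
With the tool pointing down it reaches from about 0.4 to 0.85 m from the base axis. Payload 6.9 kg.
Tool frame: the origin (TCP) lies midway between the tips of the shut fingers; the grasp point (between the pads) lies 19 mm behind it; z points along the fingers, y is the direction in which the jaws open and shut (so a half turn about z gives the same grasp; the last joint's range is limited). The gripper opens to 85 mm and grips with 20 to 120 N. Pads are 22 mm wide; open, the fingers measure 114 mm over their backs; the gripper's body (76 mm by 85 mm) begins 54 mm behind the grasp point. The pads swing forward as they close: fully open they stand 13 mm farther back than shut.
Start: joints at [1.407, 0.507, -0.238, 1.5, 0.126, 1.149, -0.155], TCP at [0.167, -0.602, 0.231] pointing down, gripper open.
Joint ranges: [-3.08, 3.08], [-0.24, 2.05], [-1.43, 1.35], [0, 2.5], [-1.52, 4.66], [0.17, 1.96], [-2.89, 2.89]. Speed limits (rad/s): [2.39, 2.39, 3.14, 3.14, 3.14, 3.14, 3.14].

INTERFACE

Orientations are given as a unit quaternion [w, x, y, z].
In Python, from workcell import bot gives the robot as it stands. Calls block until the motion is done:
- bot.goto(position, orientation): joint-space move of the TCP to a pose.
- bot.move_straight(position, rotation=None, rate=0.15, f_stop=None): straight line of the TCP; rotation=None keeps the orientation; rate is the mean speed in m/s. With f_stop (N) it stops when the force on the tool has changed by that much, and returns True; else False.
- bot.movej(angles): joint-space move.
- bot.grip(opening, squeeze=None): finger opening in m; squeeze is the grip in N (None keeps the last); returns when the fingers have stopped.
- bot.hold(seconds).
- bot.ik(position, orientation): joint angles nearest the present ones, or None.
- bot.read_state(): the state.
- bot.snapshot(name): name is "scene" or "top" or "wrist"; returns the picture (480x640x3 uint8, blue, green, red); there is no depth.
- bot.camera_params(name): a dict with "camera_matrix" (3x3 intrinsics, pixels), "R" (3x3) and "t" (3): a world point X has camera coordinates R X + t; the wrist camera has in their place "hand_eye" (4x4, takes a point from camera to tool coordinates, whose origin is the TCP and whose axes are the flange's). Camera axes: x right, y down, z forward; pixel columns grow to the right and rows downward; lengths in m; the calibration is good to about 2 mm. The wrist camera is an equidistant fisheye: a pixel r from the principal point sees the ray r / f radians off the axis. A picture is of the moment at which its call begins: read the wrist's pose just before it. camera_params takes no time and is no camera call.
A pose or a line that the arm cannot do raises bot.IKError and nothing moves.
- bot.sign_off(): hands the job in, once; it reports no verdict.
Trained networks look in the newest picture that a camera, given by its name, has taken for a name from the list of things; names that differ only in an ending like _2 or _b are one class to them, and where a whole thing is asked for, a point or a joint stands for the part that bears it (a point fixed in the world has none). Each returns a list of dicts, best first, with "p" (0 to 1); they miss things now and then, are a little off and sometimes report something else, mostly with a low value. They report only what shows in the picture. A call takes as long as a camera call. They do not tell look-alikes from the thing itself.
- bot.cut_out(camera, query): "region" (480x640 bool, what is visible of it) and "point" ([column, row] in pixels, amid what is visible of it).
The state is a dict: "clock": time; "joint_pos": joint angles; "qd": joint speeds; "tau": joint torques, N m; "tcp_pos": TCP position; "orientation": TCP orientation; "contact_force": force on the tool from outside, world axes, zero at the start; "ft_torque": the same for the moment, N m; "finger_gap": finger opening in m.
Only numpy, scipy, OpenCV 4.12 (cv2) and the standard library are available. Lean on these libraries where they do the work, as an engineer would, in place of code of your own. Each camera call takes 0.05 s, during which the arm holds its last target.

TASK

Set the loose steel cover gently onto the rim of the cutter bowl, seated and level, with its upright lug facing the sprung plate of the cover switch, and let go of it. Then take the taper gauge out of its wooden rack and slide its blade straight down into the gap between the lug and the sprung plate until it drags snugly on both and has pushed the sprung plate back by about 3 mm, never so far that the plate hits its back stop at 7 mm. Finish while still holding the gauge upright at that depth, and leave the other things on the table alone.

Things in the scene. Friction and masses are not known exactly. Their poses are not given: they have to be found in the camera images.
- machine: Tabletop bowl cutter, fixed: white base 200 (x) by 360 (y) by 30 high carrying a round steel bowl and, on its +y side, a motor housing 105 high that begins 100 from the bowl axis. Origin on the table under the bowl axis, z up. On its -y side stands the cover switch.
- bowl_rim (a point): Centre of the bowl's mouth at the height of the flat top of the rim (100 above the table); rim outer diameter 136, inner diameter 124; axes as the machine's, so -y points to the cover switch
- cover: Loose round steel cover, about 0.7 kg: solid spigot 120.4 across and 12 high underneath with tapered foot (it goes inside the bowl's mouth with about 2 mm play all round), flange 148 across and 6 thick above it, black bar handle on top, upright steel lug at its -y edge. Starts on the table, standing on its spigot. Origin at the centre of the spigot's underside, z up.
- cover_seat (a point): Centre of the underside of the cover's flange, 12 above the cover's origin; when seated it coincides with bowl_rim, axes parallel
- cover_grip (a point): Centre of the cover's bar handle, 36 above the cover's origin: the bar is 18 wide in x, 46 long in y and 36 high (from the flange's top at 18 to 54 above the origin). Same axes as the cover
- lug_face (a point): On the outer (-y) face of the cover's lug, 46 above the cover's origin, 78 from the cover's axis: where the flat face ends and the lip begins. The lug is 44 wide in x; its flat face reaches from 12 to 46 above the cover's origin; above it a flared lip leans back towards the handle and rises 10 more, making a funnel with the plate's lip
- stand: Cover switch, fixed on the machine's base at its -y side: black foot and aluminium upright 60 wide, 100 high above the base, carrying the sprung plate. Origin on the base's top (30 above the table) below the inner face of the plate; axes as the machine's, +y points to the bowl
- plate_face (a point): On the inner (+y) face of the sprung steel plate, at the upper end of its flat face, 134 above the table; moves with the plate. The plate is 44 wide in x, its flat face reaches 36 down from here; above it a lip flares away from the bowl and rises 10 more. With the cover seated this point is level with lug_face to 1 mm and about 3 to 8 from it; the gap cannot be known well from readings: it depends on the switch's setting and the cover's play
- plate (a joint): How far the sprung plate is pushed back (away from the bowl), in m: 0 at rest, 0.007 at its back stop. The spring takes about 1.2 N to start and 1.2 N per mm. A blade held off-centre can push the plate back without touching the lug: that is not snug; then there is a side force on the gauge towards the bowl, and it must be shifted that way. The loose cover gives way by its play, with a resistance of a few newtons
- gauge: Taper gauge, 0.12 kg, 140 long, standing blade-down in the rack's slot: steel blade 24 wide in x, its thickness (y) growing evenly from 2.5 at the tip to 13 at 88 above the tip (1.2 per 10 of depth), then a black handle from 90 up. Origin at the middle of the tip, z up along the blade. Both faces are alike, so either may face the lug.
- gauge_grip (a point): Centre of the gauge's handle: 30 wide in x, 18 thick in y, 50 high; 115 above the tip. Same axes as the gauge
- gauge_tip (a point): Middle of the gauge's blade tip. The fit is snug with the tip somewhere 30 to 70 below plate_face; once both plates are touched, 10 deeper pushes the plate back about 1 more. With the plate 3 mm back the upward drag on the gauge being pushed down is about 5 to 14 N, depending on the friction (less after side movements)
- rack: Fixed wooden block 50 by 50 by 58 high with a slot 50 deep (its floor, where the tip stands, is 8 above the table) that holds the gauge upright; origin at the centre of its underside. Lift the gauge straight up at least 55 to clear it
- dish: Bystander, to be left alone: white dinner plate
- ring_mould: Bystander, to be left alone: plain steel ring, 80 across, 45 high
- shaker: Bystander, to be left alone: small steel shaker, 38 across, 70 high
- weight: Bystander, to be left alone: small brass weight, 44 across, 40 high
- spoon: Bystander, to be left alone: wooden spoon, 180 long
- towel_roll: Bystander, to be left alone: standing paper roll, 110 across, 220 high
- jar: Bystander, to be left alone: glass jar with steel cap, 70 across, 100 high
There are look-alikes about, which are no part of the job. Leave any red or turquoise look-alike of the cover alone.

How it is judged:
On the way:
1. the cover sits seated and level on the bowl's rim, lug facing the sprung plate, and is let go (distance between cover_seat and bowl_rim below 0.005 m and angle between cover_seat's own z axis and vertical below 0.05 rad and horizontal distance between lug_face and plate_face below 0.025 m and angle between the y axis of bowl_rim and the y axis of cover_seat, either way round below 0.2 rad and contact force between the fingers and cover below 0.1 N), for 0.3 s.
At the end, for the whole second after the job is handed in: Cover seated within 5 mm and 0.05 rad, lug facing the plate within 0.2 rad, untouched by the fingers. Gauge gripped, still, upright within 0.15 rad, tip 12 mm or more below the plate's flat top, pressing lug and plate over 1 N each; plate pushed back 1.5 to 4.6 mm; machine not touched (all of step 1 and value of joint plate between 0.0015 and 0.0046 m and contact force between gauge and stand above 1 N and contact force between gauge and cover above 1 N and contact force between the fingers and gauge above 3 N and contact force between gauge and machine below 0.1 N and z of gauge_tip in the frame of plate_face below -0.012 m and angle between gauge_tip's own z axis and vertical below 0.15 rad and linear speed of gauge below 0.02 m/s); the arm keeps its last pose, push and grip.
It fails at once if the sprung plate is driven onto its back stop (over 6.8 mm) (value of joint plate above 0.0068 m).
It fails at once if the cover is dropped or thrown (contact force between the fingers and cover below 0.05 N and linear speed of cover above 0.45 m/s).
It fails at once if another thing on the table is pushed away by more than 30 mm (distance of any of dish, ring_mould, shaker, weight, spoon, towel_roll, jar from where it was at the start of the episode above 0.03 m).
It also fails if it takes over 67 s, if anything falls off the work surface, if the arm or the gripper's body presses on something with over 40 N, if the wrist force passes 120 N, or if a joint passes its speed limit or range.

## Working session

There is one attempt and no reset: what is moved stays moved. The work goes in short steps, each a Python script; the robot and the scene stay as the last script left them, time stands still between calls to the robot, and variables do not carry over. Pictures are saved under pics/ and viewed, and the job is handed in when it is done.

```bash
ls; mkdir -p pics; python3 - <<'E'
from workcell import bot
import cv2,json
for n in ["scene","top","wrist"]:
    cv2.imwrite(f"pics/{n}0.png",bot.snapshot(n))
    print(n,bot.camera_params(n))
print(bot.read_state())
E
```

```text
pics
scene {'camera_matrix': array([[442.35797846,   0.        , 324.36765306],
       [  0.        , 442.35797846, 238.5685815 ],
       [  0.        ,   0.        ,   1.        ]]), 'R': array([[ 0.11086257,  0.99366987,  0.01815736],
       [ 0.70862489, -0.06622417, -0.70247073],
       [-0.69682154,  0.09074447, -0.71148098]]), 't': array([-0.07302208, -0.29201131,  1.6197758 ])}
top {'camera_matrix': array([[470.58229171,   0.        , 318.87620446],
       [  0.        , 470.58229171, 242.11720316],
       [  0.        ,   0.        ,   1.        ]]), 'R': array([[-0.00915986, -0.99990552, -0.01024922],
       [-0.99125947,  0.01042869, -0.13151391],
       [ 0.13160837,  0.00895498, -0.99126134]]), 't': array([0.04261565, 0.51998741, 1.23988191])}
wrist {'camera_matrix': array([[371.64829954,   0.        , 321.31590715],
       [  0.        , 371.64829954, 240.67860389],
       [  0.        ,   0.        ,   1.        ]]), 'hand_eye': array([[ 6.51884843e-04, -9.61458574e-01, -2.74949061e-01,
         7.06762770e-02],
       [ 9.99999742e-01,  5.44119637e-04,  4.68218313e-04,
[... 229 characters left out ...]
rray([ 1.40653347,  0.50817249, -0.23752504,  1.50087675,  0.12569227,
        1.14889308, -0.15481932]), 'qd': array([-4.87985164e-04, -2.00347776e-03,  1.17992844e-03, -3.03303339e-03,
        7.44978564e-04, -3.09103178e-04, -2.34916898e-05]), 'tau': array([-2.01135947e-03, -6.21016216e+01, -2.18966268e+00, -2.49841082e+01,
        1.25307628e-02,  9.18223959e-03,  6.91150817e-06]), 'tcp_pos': array([ 0.16639721, -0.60206206,  0.23062072]), 'orientation': array([-6.75155893e-04,  9.90919357e-01,  1.34455796e-01, -1.00116265e-04]), 'contact_force': array([-0.40598328, -0.46266895,  0.24195685]), 'ft_torque': array([ 0.01642235,  0.02534007, -0.05015763]), 'finger_gap': 0.08535165277891472}
```

View pics/scene0.png

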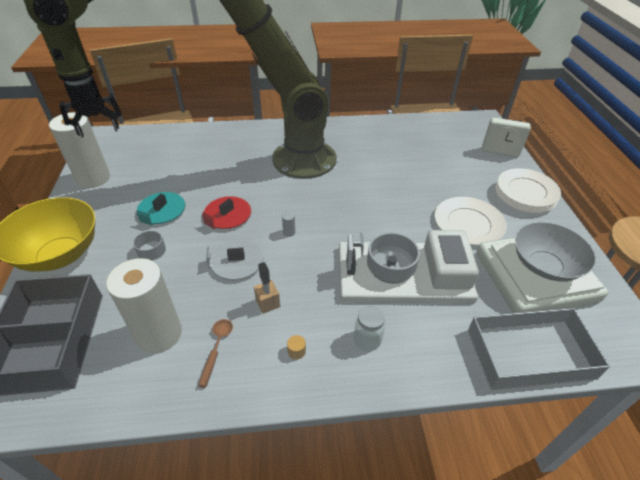

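View pics/top0.png

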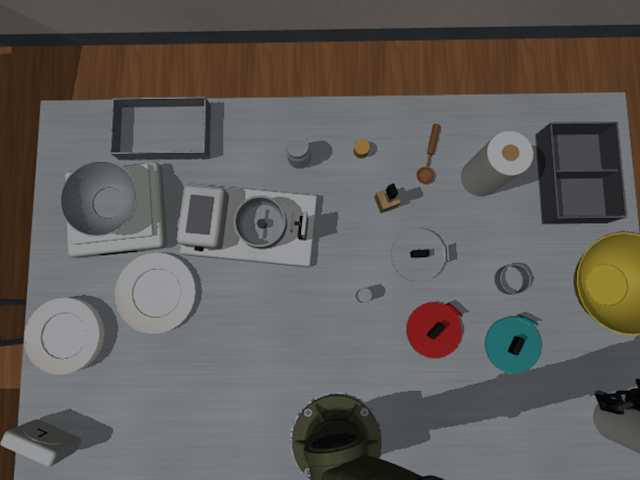

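View pics/wrist0.png

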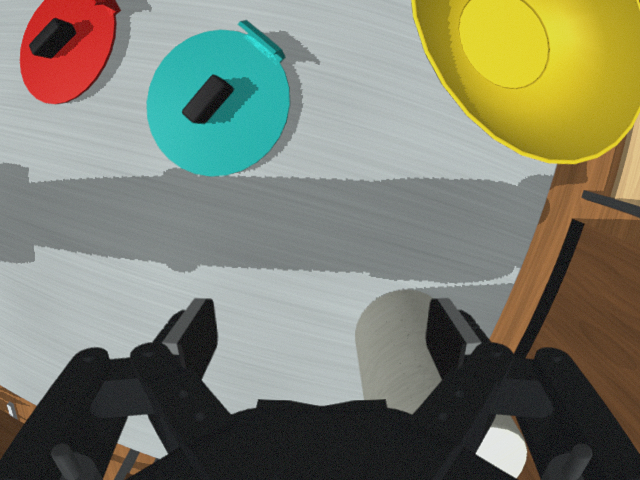

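The pictures show the bare steel cover at top (420,254) with its lug to the right (-y) at (448,254). The bowl is at (262,222), the switch at (303,226), and the rack and gauge at (388,197). Red and turquoise covers sit at (435,329) and (513,345). Next I'll localize each from the calibration.

```bash
cat > h.py <<'E'
from workcell import bot
import numpy as np, cv2
from scipy.spatial.transform import Rotation as Rn
def fixed(name,px,z):
    c=bot.camera_params(name);K=c["camera_matrix"];R=c["R"];t=c["t"]
    d=R.T@np.linalg.inv(K)@np.array([px[0],px[1],1.]);o=-R.T@t
    return o+d*(z-o[2])/d[2]
def toolR(q): w,x,y,z=q; return Rn.from_quat([x,y,z,w])
def wray(px,st):
    c=bot.camera_params("wrist");K=c["camera_matrix"];H=c["hand_eye"]
    u=np.array([px[0]-K[0,2],px[1]-K[1,2]]);r=np.linalg.norm(u);th=r/K[0,0]
    d=np.array([*(np.sin(th)*u/max(r,1e-9)),np.cos(th)])
    R=toolR(st["orientation"]).as_matrix()
    return R@H[:3,:3]@d, R@H[:3,3]+np.array(st["tcp_pos"])
def wpt(px,st,z):
    d,o=wray(px,st); return o+d*(z-o[2])/d[2]
def wproj(X,st):
    c=bot.camera_params("wrist");K=c["camera_matrix"];H=c["hand_eye"]
    R=toolR(st["orientation"]).as_matrix()
    p=R.T@(np.array(X)-st["tcp_pos"]); p=H[:3,:3].T@(p-H[:3,3])
    rr=np.hypot(p[0],p[1]);th=np.arctan2(rr,p[2])
    return np.array([K[0,2]+K[0,0]*th*p[0]/rr,K[1,2]+K[0,0]*th*p[1]/rr])
def proj(name,X):
    c=bot.camera_params(name);p=c["R"]@np.array(X)+c["t"];p=c["camera_matrix"]@p;return p[:2]/p[2]
def down(yaw):
    # tool z down; tool y axis direction at angle (yaw+90deg) -> jaws open along world dir yaw_y
    # x_tool=(cos a, sin a,0), y_tool=(sin a,-cos a,0)
    x=np.array([np.cos(yaw),np.sin(yaw),0]);z=np.array([0,0,-1.]);y=np.cross(z,x)
    q=Rn.from_matrix(np.column_stack([x,y,z])).as_quat();return np.array([q[3],q[0],q[1],q[2]])
E
python3 - <<'E'
from h import *
for cam in ["top","scene"]:
    im=bot.snapshot(cam).copy()
    for q in ["cover","cover_grip","lug_face","gauge","rack","plate_face","machine","stand"]:
        for d in bot.cut_out(cam,q)[:4]:
            rg=d["region"];ys,xs=np.nonzero(rg)
            print(cam,q,round(d["p"],2),np.round(d["point"],1),rg.sum(),xs.min(),xs.max(),ys.min(),ys.max())
st=bot.read_state();print(st["clock"])
for n,px,z in [("cover",(420,254),.018),("bowl",(262,222),.1),("plate",(303,226),.134),("gaugetop",(392,190),.148),("rack",(388,200),.058),("lug",(448,254),.046)]:
    print(n,fixed("top",px,z))
E
```

```text
top cover 0.76 [512.4 345.6] 2645 484 540 315 373
top cover 0.64 [434.1 332.9] 2588 404 462 303 358
top cover 0.57 [420.4 253.7] 2376 391 449 228 281
top cover_grip 0.77 [510.6 344.7] 2566 485 540 315 373
top cover_grip 0.65 [434.4 328.8] 2576 406 461 303 358
top cover_grip 0.59 [417.7 255.7] 2349 391 449 228 280
top lug_face 0.65 [416.2 254.4] 2395 391 450 228 281
top lug_face 0.63 [433.8 329.7] 2459 407 460 303 358
top lug_face 0.61 [511.2 344. ] 2540 484 540 316 373
top gauge 0.71 [243.9 224.1] 9389 177 316 183 266
top gauge 0.44 [390.7 190.9] 159 385 396 184 201
top rack 0.66 [386.7 201.7] 301 375 399 191 211
top rack 0.65 [496.4 162.5] 2995 461 532 131 195
top rack 0.18 [523.6 279. ] 344 494 529 265 292
top machine 0.82 [245.5 226.5] 9388 176 317 184 266
top stand 0.7 [417.3 254.7] 2306 391 449 229 281
top stand 0.66 [303.  225.5] 310 290 307 212 240
top stand 0.61 [291.8 223.8] 72 290 299 214 230
scene cover 0.85 [234.9 259.3] 1661 207 262 240 279
scene cover 0.8 [158.7 210. ] 1190 138 184 192 225
scene cover 0.56 [225.3 211.7] 1290 202 250 196 229
scene cover_grip 0.94 [234.5 255.9] 1740 206 263 240 279
scene cover_grip 0.76 [225. 214.] 1250 202 250 197 228
scene lug_face 0.77 [223.8 209. ] 1281 202 250 196 228
scene lug_face 0.75 [237.1 261.4] 1651 207 262 240 279
scene gauge 0.67 [266.3 275.3] 236 259 269 262 293
scene rack 0.68 [266.9 296.9] 554 254 279 280 313
scene plate_face 0.42 [362.6 246.1] 112 353 364 233 254
scene plate_face 0.17 [470.7 218.1] 2300 435 506 197 242
scene machine 0.65 [411.5 268.5] 8571 339 477 230 302
scene machine 0.3 [370.3 330.4] 1138 354 384 306 350
scene stand 0.7 [351.3 254.1] 400 347 363 234 274
1.05
cover [ 0.48697226 -0.23797121  0.018     ]
bowl [0.56571424 0.18349912 0.1       ]
plate [0.54836151 0.07603333 0.134     ]
gaugetop [ 0.63470895 -0.14737266  0.148     ]
rack [ 0.62942112 -0.14941072  0.058     ]
lug [ 0.48326934 -0.30671114  0.046     ]
```

```bash
python3 - <<'E'
import cv2
im=cv2.imread("pics/top0.png")
a=cv2.resize(im[170:290,220:360],None,fx=5,fy=5,interpolation=cv2.INTER_CUBIC);cv2.imwrite("pics/t1.png",a)
a=cv2.resize(im[170:300,350:490],None,fx=4.5,fy=4.5,interpolation=cv2.INTER_CUBIC);cv2.imwrite("pics/t2.png",a)
E
```

```text
(no output)
```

View pics/t1.png

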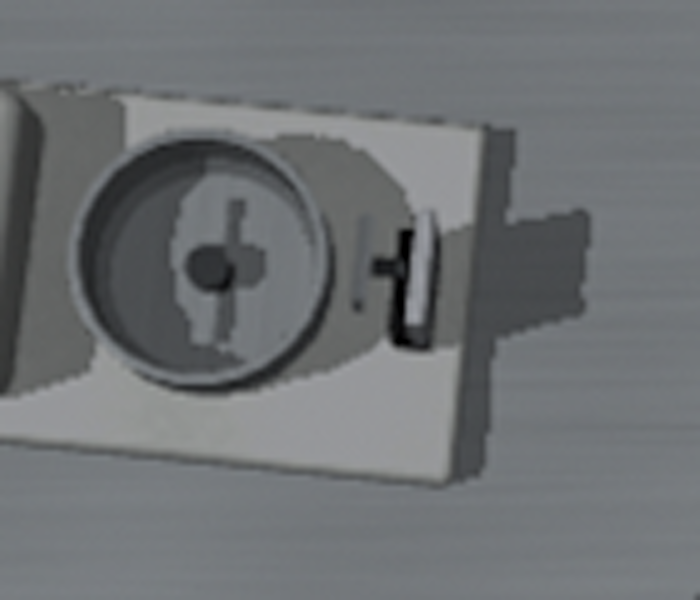

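View pics/t2.png

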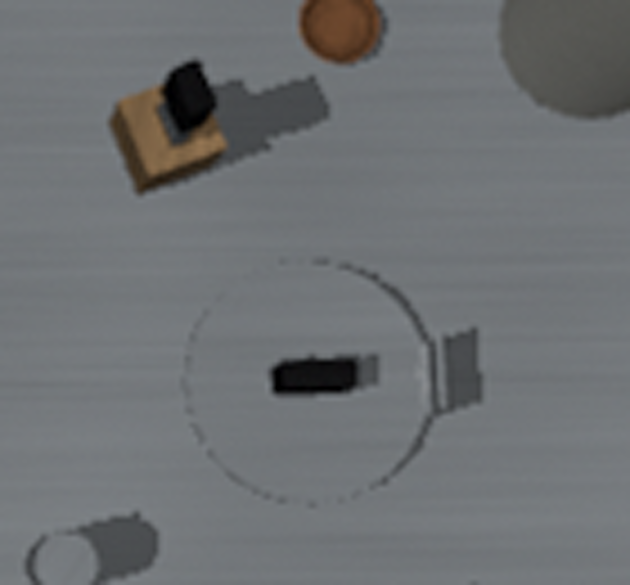

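Crops: the base edge slopes about 5° and the cover's lug points nearly exactly -y. The rack is turned about 20–25°. Next is IK feasibility for both jaw directions, then wrist views.

```bash
python3 - <<'E'
from h import *
P={"cover":(.487,-.238,[.04,.3]),"bowl":(.566,.183,[.13,.3]),"gauge":(.632,-.148,[.1,.3]),"gap":(.553,.09,[.17,.3])}
for k,(x,y,zs) in P.items():
    for a in (90,-90):
        for e in (-20,0,20):
            out=[]
            for z in zs:
                j=bot.ik([x,y,z],down(np.radians(a+e)));out.append(None if j is None else np.round(j,2).tolist())
            print(k,a+e,out)
E
```

```text
cover 70 [[0.72, 0.65, -0.48, 1.94, 0.46, 0.66, -0.4], [0.86, 0.37, -0.66, 1.6, 0.24, 1.25, -0.19]]
cover 90 [[0.76, 0.66, -0.54, 1.94, 0.52, 0.68, -0.11], [0.91, 0.39, -0.74, 1.6, 0.27, 1.26, 0.12]]
cover 110 [[0.8, 0.67, -0.61, 1.94, 0.58, 0.71, 0.19], [0.96, 0.4, -0.82, 1.6, 0.3, 1.28, 0.44]]
cover -110 [[0.24, 0.63, 0.26, 1.95, -0.27, 0.6, -2.82], [-0.28, 0.53, 1.15, 1.61, -0.5, 1.33, -2.54]]
cover -90 [[0.3, 0.62, 0.16, 1.95, -0.17, 0.59, -2.56], [0.41, 0.32, 0.0, 1.6, -0.0, 1.22, -2.73]]
cover -70 [[0.35, 0.61, 0.09, 1.95, -0.09, 0.58, -2.29], [0.46, 0.32, -0.08, 1.6, 0.03, 1.22, -2.41]]
bowl 70 [[0.22, 0.72, -0.99, 1.71, 0.67, 1.09, -1.34], [0.33, 0.68, -1.33, 1.46, 0.65, 1.51, -1.32]]
bowl 90 [[0.24, 0.74, -1.04, 1.71, 0.71, 1.11, -1.02], [0.33, 0.67, -1.31, 1.46, 0.64, 1.5, -0.96]]
bowl 110 [[0.24, 0.75, -1.05, 1.71, 0.72, 1.12, -0.68], [0.33, 0.67, -1.31, 1.46, 0.65, 1.5, -0.62]]
bowl -110 [[0.3, 0.83, -1.23, 1.71, 0.83, 1.22, 1.65], [0.31, 0.63, -1.23, 1.46, 0.59, 1.46, 1.88]]
bowl -90 [[0.3, 0.83, -1.23, 1.71, 0.83, 1.22, 2.0], [0.31, 0.63, -1.23, 1.46, 0.59, 1.46, 2.22]]
[... 603 characters left out ...]
39]]
gauge -70 [[0.17, 0.66, 0.04, 1.6, -0.03, 0.88, -2.57], [0.25, 0.5, -0.1, 1.31, 0.05, 1.33, -2.64]]
gap 70 [[0.36, 0.59, -0.9, 1.76, 0.52, 1.06, -1.08], [0.46, 0.51, -1.09, 1.55, 0.46, 1.36, -1.03]]
gap 90 [[0.37, 0.6, -0.93, 1.76, 0.54, 1.07, -0.75], [0.45, 0.51, -1.07, 1.55, 0.45, 1.36, -0.67]]
gap 110 [[0.39, 0.61, -0.97, 1.76, 0.57, 1.08, -0.43], [0.48, 0.54, -1.16, 1.55, 0.5, 1.38, -0.37]]
gap -110 [[0.49, 0.72, -1.23, 1.76, 0.73, 1.2, 1.85], [0.51, 0.57, -1.22, 1.55, 0.54, 1.41, 2.04]]
gap -90 [[0.49, 0.72, -1.23, 1.76, 0.73, 1.2, 2.2], [0.51, 0.57, -1.22, 1.55, 0.54, 1.41, 2.38]]
gap -70 [[-0.77, 0.63, 0.95, 1.77, -0.59, 1.05, -2.4], [-0.86, 0.57, 1.15, 1.57, -0.53, 1.36, -2.45]]
```

```bash
python3 - <<'E'
from h import *
import pickle
st=bot.read_state();p=st["tcp_pos"]
bot.move_straight([p[0],p[1],.33],rate=.25)
rec={}
for n,xyz,a in [("gauge",[.60,-.16,.33],60),("bowl",[.55,.12,.36],90),("cover",[.487,-.25,.28],90)]:
    bot.goto(xyz,down(np.radians(a)))
    bot.hold(.15)
    st=bot.read_state();im=bot.snapshot("wrist");rec[n]=st
    cv2.imwrite(f"pics/w_{n}.png",im);print(n,st["clock"],st["tcp_pos"])
pickle.dump(rec,open("rec.pkl","wb"))
E
```

```text
gauge 3.9583 [ 0.59978036 -0.16107028  0.32993525]
bowl 5.2583 [0.55078831 0.1179536  0.35946164]
cover 6.8917 [ 0.48778515 -0.24859472  0.28041143]
```

View pics/w_gauge.png

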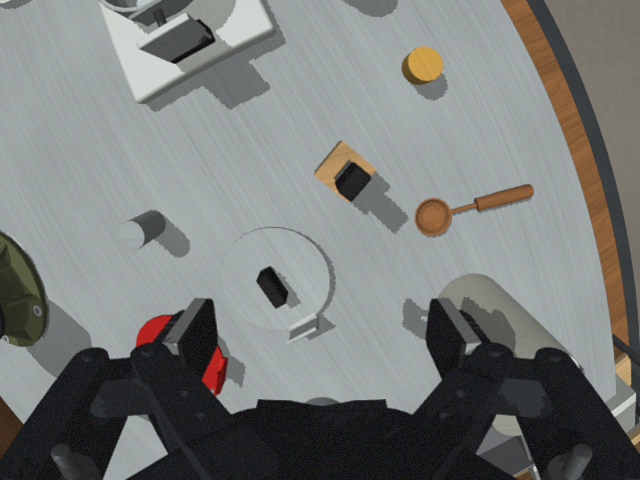

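View pics/w_bowl.png

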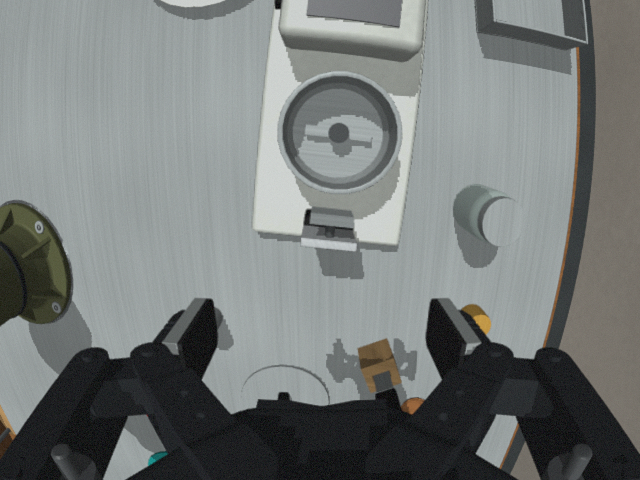

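View pics/w_cover.png

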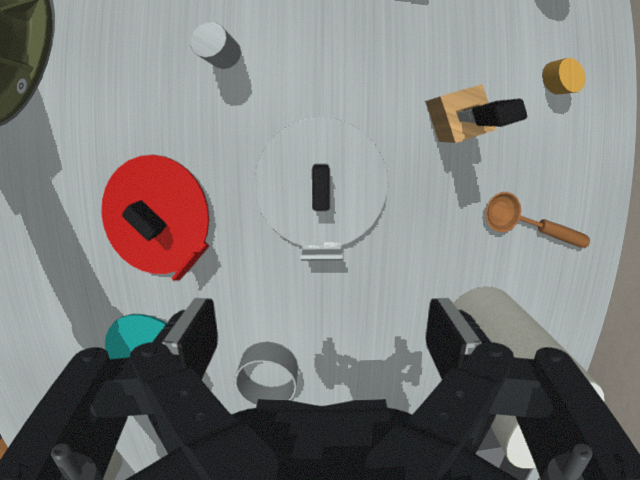

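Wrist views. In w_cover, the steel cover's handle runs (321,164)–(321,211), with the lug below at (322,253). In w_bowl, the rim is centred near (340,131) and the plate/upright is near (330,235). In w_gauge, the rack is at (345,172) and the gauge handle at (352,182). Now model overlays.

```bash
cat > ov.py <<'E'
from h import *
import pickle
rec=pickle.load(open("rec.pkl","rb"))
def T(x,y,yaw,pts):
    c,s=np.cos(yaw),np.sin(yaw);pts=np.array(pts,float)
    return np.column_stack([x+c*pts[:,0]-s*pts[:,1],y+s*pts[:,0]+c*pts[:,1],pts[:,2]])
def circ(r,z): t=np.linspace(0,2*np.pi,73);return np.column_stack([r*np.cos(t),r*np.sin(t),0*t+z])
def rect(hx,hy,z,cx=0,cy=0): 
    c=np.array([[-hx,-hy],[hx,-hy],[hx,hy],[-hx,hy],[-hx,-hy]])
    return np.column_stack([c[:,0]+cx,c[:,1]+cy,np.full(5,z)])
def draw(im,st,curves,s,off,fixedcam=None):
    for cv,col in curves:
        p=np.array([(wproj(X,st) if fixedcam is None else proj(fixedcam,X)) for X in cv])
        p=((p+.5-off)*s-.5)
        cv2.polylines(im,[np.round(p*8).astype(int)],False,col,1,cv2.LINE_AA,3)
def crop(name,off,wh,s):
    im=cv2.imread(name)
    return cv2.resize(im[off[1]:off[1]+wh[1],off[0]:off[0]+wh[0]],None,fx=s,fy=s,interpolation=cv2.INTER_CUBIC)
G=(0,255,0);M=(255,0,255);Y=(0,255,255)
E
cat > fit.py <<'E'
from ov import *
from scipy.optimize import least_squares
def fitcirc(pts):
    f=lambda q:np.hypot(pts[:,0]-q[0],pts[:,1]-q[1])-q[2]
    return least_squares(f,[*pts[:,:2].mean(0),.07],loss="soft_l1",f_scale=.001).x
if __name__=="__main__":
    st=rec["cover"];im=cv2.imread("pics/w_cover.png")
    c=wpt((322,187),st,.018);print("rough",c)
    hsv=cv2.cvtColor(im,cv2.COLOR_BGR2GRAY)
    m=np.zeros_like(hsv);m[140:235,295:350]=1
    b=((hsv<45)&(m>0)).astype(np.uint8);ys,xs=np.nonzero(b)
    print("handle black",xs.min(),xs.max(),ys.min(),ys.max(),cv2.minAreaRect(np.column_stack([xs,ys]).astype(np.float32)))
    for p in [(256,187),(388,187),(322,117)]: print(wpt(p,st,.018))
    for p in [(313,164),(329,164),(313,210),(329,210)]: print("h",wpt(p,st,.054))
    st=rec["bowl"]
    for p in [(278,131),(402,131),(339,72),(340,193)]: print("rim",wpt(p,st,.1))
    for p in [(300,240),(357,250),(266,60),(254,232),(399,249),(420,70)]: print("st",wpt(p,st,.03))
E
python3 fit.py
```

```text
rough [ 0.48958067 -0.23282628  0.018     ]
handle black 313 328 165 209 ((320.5, 187.0), (44.0, 15.0), 90.0)
[ 0.41650518 -0.23242116  0.018     ]
[ 0.56273811 -0.23196762  0.018     ]
[ 0.48932466 -0.15614858  0.018     ]
h [ 0.4804639  -0.20484872  0.054     ]
h [ 0.49629125 -0.20480293  0.054     ]
h [ 0.48041962 -0.25145894  0.054     ]
h [ 0.49661187 -0.25141399  0.054     ]
rim [0.50532846 0.19563208 0.1       ]
rim [0.6391362  0.19653797 0.1       ]
rim [0.5707322  0.25959963 0.1       ]
rim [0.57193703 0.12735692 0.1       ]
st [0.5230863  0.05412964 0.03      ]
st [0.59891478 0.0399944  0.03      ]
st [0.48252235 0.28957757 0.03      ]
st [0.46192708 0.06538294 0.03      ]
st [0.65616972 0.04107411 0.03      ]
st [0.67790057 0.27924428 0.03      ]
```

```bash
cat > o1.py <<'E'
from ov import *
import sys
cx,cy,cyaw,bx,by,byaw=[float(v) for v in sys.argv[1:7]]
cyaw=np.radians(cyaw);byaw=np.radians(byaw)
off=np.array([240,100]);a=crop("pics/w_cover.png",off,(160,170),4)
draw(a,rec["cover"],[(T(cx,cy,cyaw,circ(.074,.018)),G),(T(cx,cy,cyaw,rect(.009,.023,.054)),M),(T(cx,cy,cyaw,rect(.022,0,.046,0,-.078)),Y)],4,off)
off=np.array([235,50]);b=crop("pics/w_bowl.png",off,(200,210),3)
draw(b,rec["bowl"],[(T(bx,by,byaw,circ(.068,.1)),G),(T(bx,by,byaw,circ(.062,.1)),G)],3,off)
# base rect by stand: unknown
draw(b,rec["bowl"],[(T(bx,by,byaw,[[-.1,.1,.03],[-.1,-.12,.03],[.1,-.12,.03],[.1,.1,.03]]),M),(T(bx,by,byaw,rect(.022,0,.134,0,-.083)),Y)],3,off)
h=max(a.shape[0],b.shape[0]);
cv2.imwrite(sys.argv[7]+"a.png",a[:600]);cv2.imwrite(sys.argv[7]+"b.png",b[:600])
E
python3 o1.py .4887 -.2302 0 .572 .1935 -5.25 pics/o1
```

```text
(no output)
```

View pics/o1a.png

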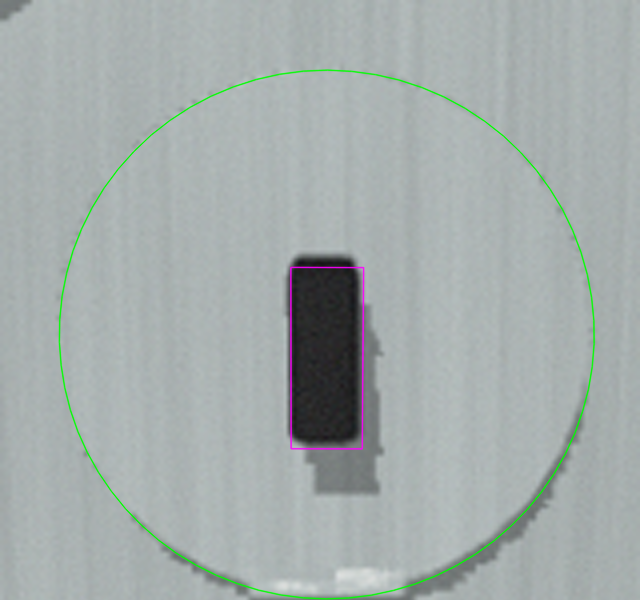

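View pics/o1b.png

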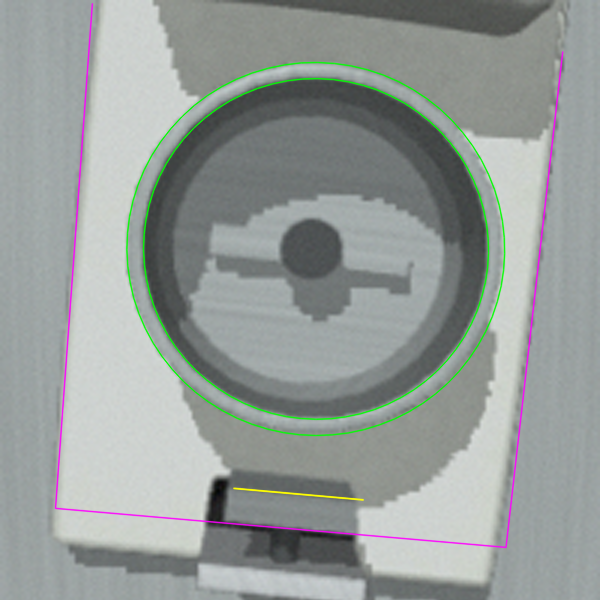

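```bash
cat > o2.py <<'E'
from ov import *
import sys
cx,cy,cyaw,bx,by,byaw=[float(v) for v in sys.argv[1:7]]
cyaw=np.radians(cyaw);byaw=np.radians(byaw)
cs=[(T(cx,cy,cyaw,circ(.074,.018)),G),(T(cx,cy,cyaw,rect(.009,.023,.054)),M),(T(cx,cy,cyaw,rect(.022,0,.046,0,-.078)),Y)]
bs=[(T(bx,by,byaw,circ(.068,.1)),G),(T(bx,by,byaw,circ(.062,.1)),G),(T(bx,by,byaw,rect(.022,0,.134,0,-.083)),Y)]
tiles=[]
for cam,off,cu in [("top",(380,215),cs),("top",(222,180),bs),("scene",(195,225),cs),("scene",(340,220),bs)]:
    off=np.array(off);a=crop(f"pics/{cam}0.png",off,(95,72),4);draw(a,None,cu,4,off,cam);tiles.append(a)
v=np.vstack([np.hstack(tiles[:2]),np.hstack(tiles[2:])]);cv2.imwrite(sys.argv[7],v)
E
python3 o2.py .4883 -.2295 0 .5715 .1935 -5.25 pics/o2.png
```

```text
(no output)
```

View pics/o2.png

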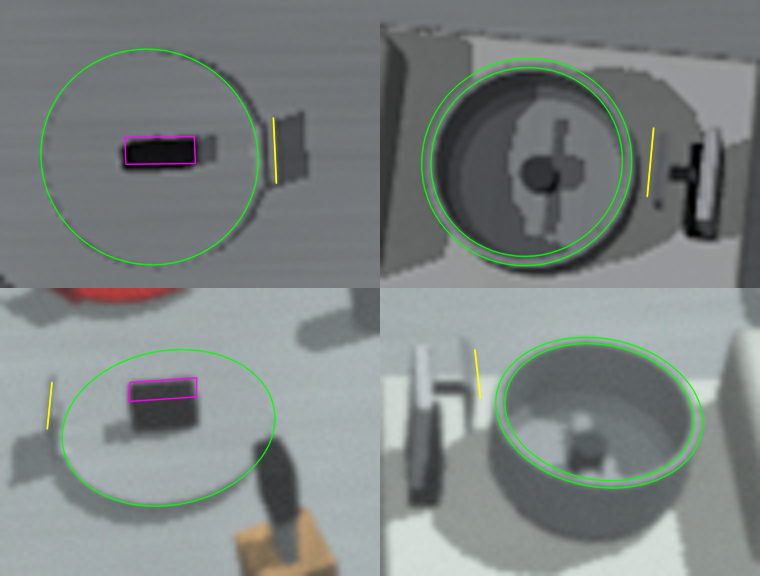

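```bash
python3 - <<'E'
from ov import *
bx,by,byaw=.5715,.1935,np.radians(-5.25)
bs=[(T(bx,by,byaw,circ(.068,.1)),G),(T(bx,by,byaw,[[-.1,.1,.03],[-.1,-.12,.03],[.1,-.12,.03],[.1,.1,.03]]),M)]
t=[]
for cam,off in [("top",(225,180)),("scene",(338,215))]:
    off=np.array(off);a=crop(f"pics/{cam}0.png",off,(98,90),6);draw(a,None,bs,6,off,cam);cv2.imwrite(f"pics/o3{cam}.png",a)
E
```

```text
(no output)
```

View pics/o3top.png

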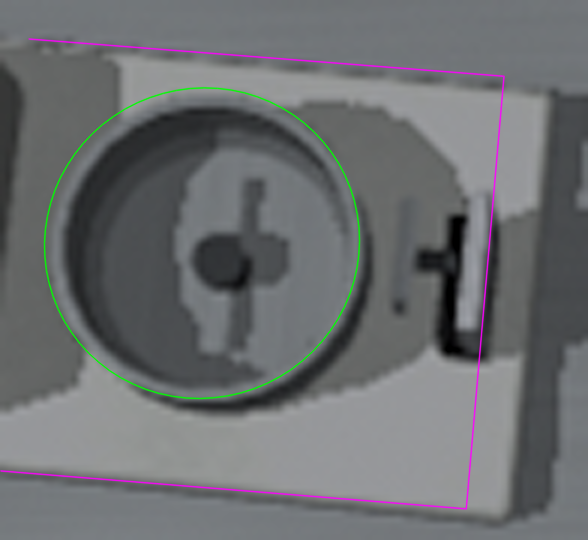

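View pics/o3scene.png

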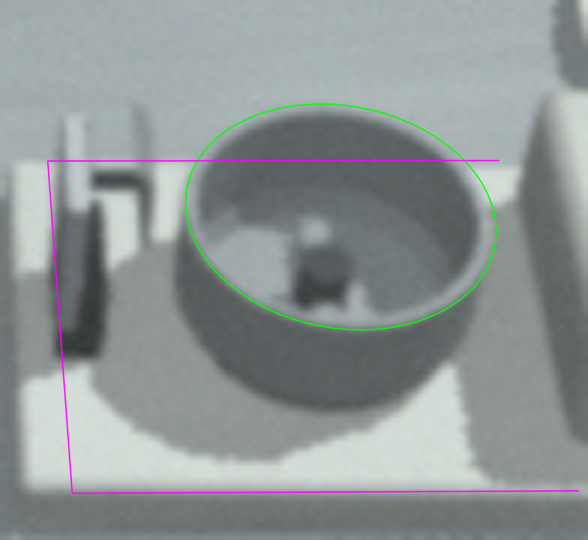

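```bash
cat > rimfit.py <<'E'
from ov import *
from scipy.ndimage import map_coordinates
from scipy.optimize import minimize
def samp(im,cam,st,P):
    p=np.array([(wproj(X,st) if cam=="wrist" else proj(cam,X)) for X in P])
    return map_coordinates(im,[p[:,1],p[:,0]],order=1)
t=np.linspace(0,2*np.pi,61)[:-1]
def C(x,y,r,z): return np.column_stack([x+r*np.cos(t),y+r*np.sin(t),0*t+z])
if __name__=="__main__":
  for cam,f in [("wrist","pics/w_bowl.png"),("scene","pics/scene0.png"),("top","pics/top0.png")]:
    im=cv2.GaussianBlur(cv2.imread(f,0).astype(float),(0,0),.6)
    def cost(q):
        a=[samp(im,cam,rec["bowl"],C(*q,r,.1)) for r in (.060,.0635,.0665)]
        return -np.mean(np.clip((a[1]+a[2])/2-a[0],0,60))
    g=min((cost((x,y)),x,y) for x in np.arange(.562,.58,.002) for y in np.arange(.184,.202,.002))
    r=minimize(cost,g[1:],method="Nelder-Mead",options=dict(xatol=1e-4,initial_simplex=[g[1:],(g[1]+.001,g[2]),(g[1],g[2]+.001)]))
    print(cam,r.x,r.fun)
E
python3 rimfit.py
```

```text
Traceback (most recent call last):
  File "rimfit.py", line 15, in <module>
    g=min((cost((x,y)),x,y) for x in np.arange(.562,.58,.002) for y in np.arange(.184,.202,.002))
  File "rimfit.py", line 15, in <genexpr>
    g=min((cost((x,y)),x,y) for x in np.arange(.562,.58,.002) for y in np.arange(.184,.202,.002))
           ~~~~^^^^^^^
  File "rimfit.py", line 13, in cost
    a=[samp(im,cam,rec["bowl"],C(*q,r,.1)) for r in (.060,.0635,.0665)]
       ~~~~^^^^^^^^^^^^^^^^^^^^^^^^^^^^^^^
  File "rimfit.py", line 5, in samp
    p=np.array([(wproj(X,st) if cam=="wrist" else proj(cam,X)) for X in P])
                 ~~~~~^^^^^^
  File "h.py", line 18, in wproj
    c=bot.camera_params("wrist");K=c["camera_matrix"];H=c["hand_eye"]
ValueError: time passes only in moves, steps and waits
```

```bash
sed -i 's/^import numpy as np, cv2/import numpy as np, cv2, functools\n_P={n:bot.camera_params(n) for n in ("scene","top","wrist")}/; s/bot\.camera_params(\("wrist"\|name\));/_P[\1];/; s/c=bot.camera_params(name);/c=_P[name];/' h.py; grep -n camera_params h.py; python3 rimfit.py
```

```text
3:_P={n:bot.camera_params(n) for n in ("scene","top","wrist")}
wrist [0.57209548 0.19446332] -59.611276758880685
scene [0.56964908 0.19236916] -26.799178426954416
top [0.56952263 0.19079355] -32.17722799290907
```

Rim centre estimates: wrist (0.572, 0.1945), scene (0.5696, 0.1924), top (0.5695, 0.1908). They agree within the 2 mm calibration, with the yaw at -5.25°. I'll grasp the cover next, and gripping it also reveals the wrist-camera bias.

```bash
python3 - <<'E'
from h import *
import pickle
q=down(np.radians(90))
bot.grip(.06)
bot.goto([.488,-.2293,.10],q)
print(bot.move_straight([.488,-.2293,.026],rate=.08,f_stop=6), bot.read_state()["tcp_pos"])
bot.grip(0.0,60); bot.hold(.2)
st=bot.read_state();print(st["clock"],st["finger_gap"],st["tcp_pos"],st["contact_force"])
im=bot.snapshot("wrist");cv2.imwrite("pics/w_grasp.png",im)
rec=pickle.load(open("rec.pkl","rb"));rec["grasp"]=st;pickle.dump(rec,open("rec.pkl","wb"))
cv2.imwrite("pics/t_grasp.png",bot.snapshot("top"))
E
```

```text
False [ 0.48836534 -0.22930166  0.02638607]
9.8 0.016806286999998497 [ 0.48794252 -0.22944655  0.02643913] [-1.70498176 -1.03167748  6.33506327]
```

View pics/w_grasp.png

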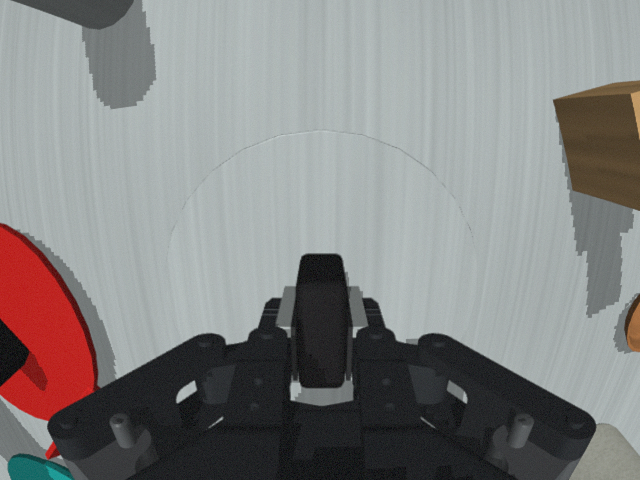

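The cover is gripped: the gap reads 16.8 mm and the bar sits between the pads. The flange arc is visible from (172,240) over (322,130) to (473,238). I'll fit its centre relative to the TCP.

```bash
python3 - <<'E'
from ov import *
from scipy.optimize import least_squares
st=rec["grasp"]
im=cv2.imread("pics/w_grasp.png",0).astype(float);im=cv2.GaussianBlur(im,(0,0),1)
# search edge pts: for angle, radial search around model r .074 for darkest ridge
from scipy.ndimage import map_coordinates
c0=np.array([.488,-.229])
for it in range(3):
    P=[]
    for t in np.radians(np.arange(15,166,3)):
        rs=np.arange(.069,.0795,.0003)
        px=np.array([wproj([c0[0]+r*np.cos(t),c0[1]+r*np.sin(t),.018],st) for r in rs])
        v=map_coordinates(im,[px[:,1],px[:,0]],order=1)
        v=v-np.convolve(np.pad(v,5,mode="edge"),np.ones(11)/11,"valid")
        i=np.argmin(v); 
        if v[i]<-2.5:P.append(c0+rs[i]*np.array([np.cos(t),np.sin(t)]))
    P=np.array(P)
    s=least_squares(lambda q:np.hypot(P[:,0]-q[0],P[:,1]-q[1])-.074,c0,loss="soft_l1",f_scale=.0005)
    c0=s.x;print(len(P),c0,np.median(abs(s.fun)))
print(st["tcp_pos"])
E
```

```text
32 [ 0.4884881  -0.22987444] 0.00011949515376504655
37 [ 0.48852731 -0.22988343] 0.00016707828467137087
36 [ 0.48847933 -0.2298828 ] 0.00016940435153501437
[ 0.48794252 -0.22944655  0.02643913]
```

```bash
python3 - <<'E'
from h import *
import pickle
q=down(np.radians(90))
bot.move_straight([.488,-.2293,.05],rate=.06)
bot.move_straight([.488,-.2293,.235],rate=.2)
st=bot.read_state();print(st["clock"],st["finger_gap"],st["contact_force"])
bot.goto([.555,.03,.24],down(np.radians(84.75)));bot.hold(.3)
st=bot.read_state();im=bot.snapshot("wrist");cv2.imwrite("pics/w_hov.png",im)
print(st["clock"],st["tcp_pos"],st["finger_gap"],st["contact_force"],st["ft_torque"])
rec=pickle.load(open("rec.pkl","rb"));rec["hov"]=st;pickle.dump(rec,open("rec.pkl","wb"))
E
```

```text
11.525 0.01699413528369527 [-0.26282388  0.29555951 -7.26513791]
12.8667 [0.55504551 0.02884025 0.23985068] 0.017330319224023335 [-0.10052406 -0.18964345 -7.30391453] [0.01054305 0.04527384 0.03576717]
```

View pics/w_hov.png

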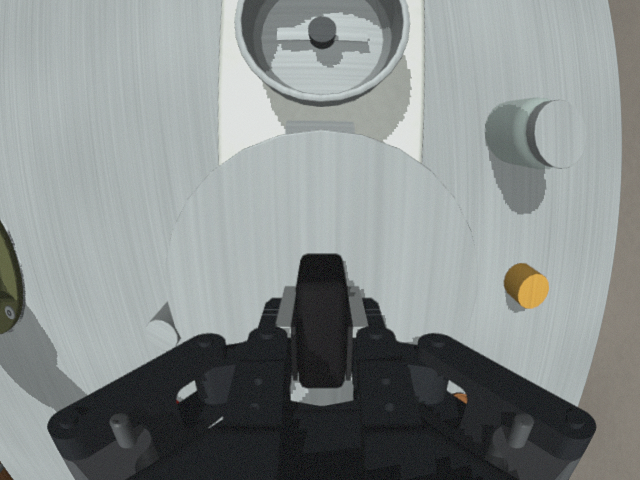

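The held cover fills the middle. The rim is visible at the top, centred near (322,25), and the base edges are vertical at columns 220 and 423, which confirms the yaw. Fitting the rim here.

```bash
cat > rf2.py <<'E'
from ov import *
from rimfit import samp,C
from scipy.optimize import minimize
def fit(f,st):
    im=cv2.GaussianBlur(cv2.imread(f,0).astype(float),(0,0),.7)
    def cost(q):
        a=[samp(im,"wrist",st,C(*q,r,.1)) for r in (.0605,.0635,.0665)]
        ok=samp(np.ones_like(im),"wrist",st,C(*q,.068,.1))>.5
        return -np.mean(np.clip(((a[1]+a[2])/2-a[0]),0,60)[ok])
    g=min((cost((x,y)),x,y) for x in np.arange(.562,.58,.002) for y in np.arange(.184,.202,.002))
    r=minimize(cost,g[1:],method="Nelder-Mead",options=dict(xatol=1e-4,initial_simplex=[g[1:],(g[1]+.001,g[2]),(g[1],g[2]+.001)]))
    return r.x,r.fun
if __name__=="__main__":
    st=rec["hov"];x,f=fit("pics/w_hov.png",st);print(x,f)
    off=np.array([210,0]);a=crop("pics/w_hov.png",off,(230,170),3)
    draw(a,st,[(T(*x,0,circ(r,.1)),G) for r in (.068,.062)],3,off)
    cv2.imwrite("pics/o4.png",a)
E
python3 rf2.py
```

```text
[0.57055448 0.18406219] -45.874408530710895
```

View pics/o4.png

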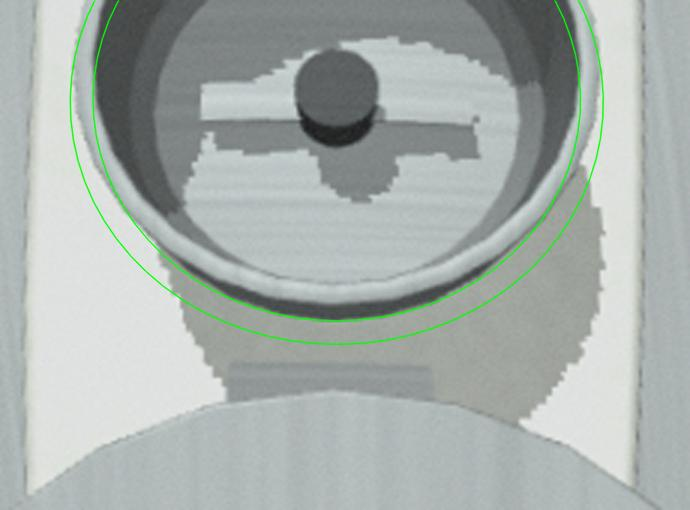

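```bash
sed -i 's/np.arange(.184,.202,.002)/np.arange(.191,.200,.001)/' rf2.py; python3 rf2.py
```

```text
[0.57130277 0.19398304] -42.058930692578805
```

View pics/o4.png

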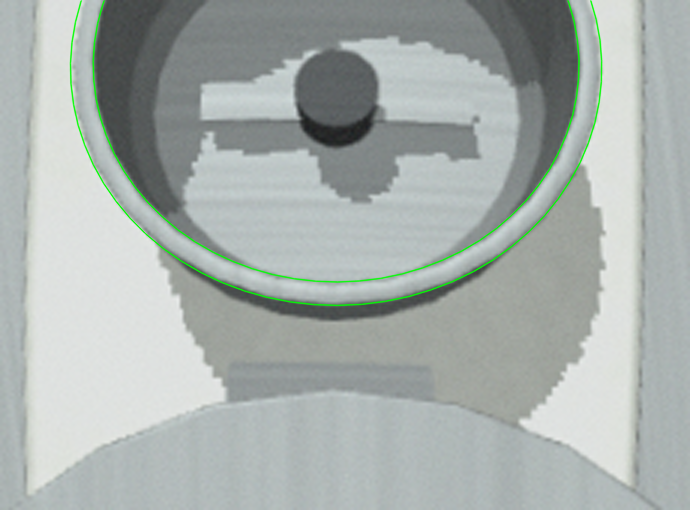

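Overlay now fits: rim (0.571, 0.194), matching the earlier wrist view. Expected seated TCP z is 0.114. Lowering with force guard.

```bash
python3 - <<'E'
from h import *
q=down(np.radians(84.75));X,Y=.5707,.1942
bot.goto([X,Y,.24],q)
bot.move_straight([X,Y,.142],rate=.12);bot.hold(.1)
print(bot.read_state()["contact_force"],bot.read_state()["tcp_pos"])
r=bot.move_straight([X,Y,.1125],rate=.02,f_stop=4);st=bot.read_state()
print(r,st["clock"],st["tcp_pos"],st["contact_force"],st["ft_torque"])
cv2.imwrite("pics/w_seat.png",bot.snapshot("wrist"));cv2.imwrite("pics/s_seat.png",bot.snapshot("scene"))
E
```

```text
[ 0.43482978 -0.09979645 -7.12400556] [0.5712113  0.19457435 0.14299992]
True 15.8667 [0.5708762  0.19392788 0.11527476] [2.62127219 1.59690232 0.49019981] [ 0.22098293 -0.37711275  0.02353032]
```

View pics/w_seat.png

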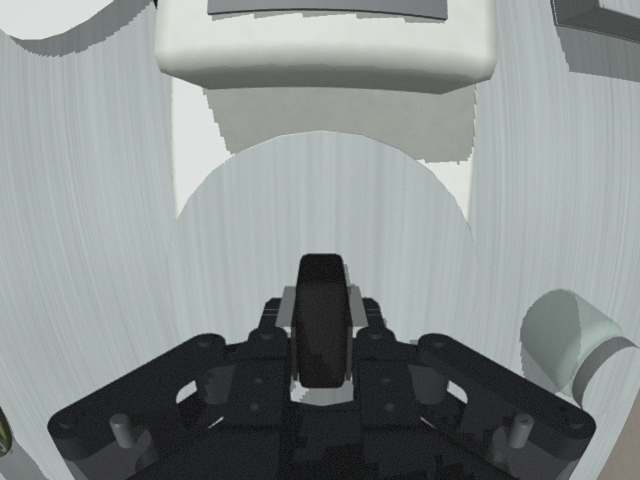

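```bash
python3 - <<'E'
import cv2
im=cv2.imread("pics/s_seat.png");cv2.imwrite("pics/s_seat_c.png",cv2.resize(im[180:310,320:480],None,fx=4.5,fy=4.5,interpolation=cv2.INTER_CUBIC))
E
```

```text
(no output)
```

View pics/s_seat_c.png

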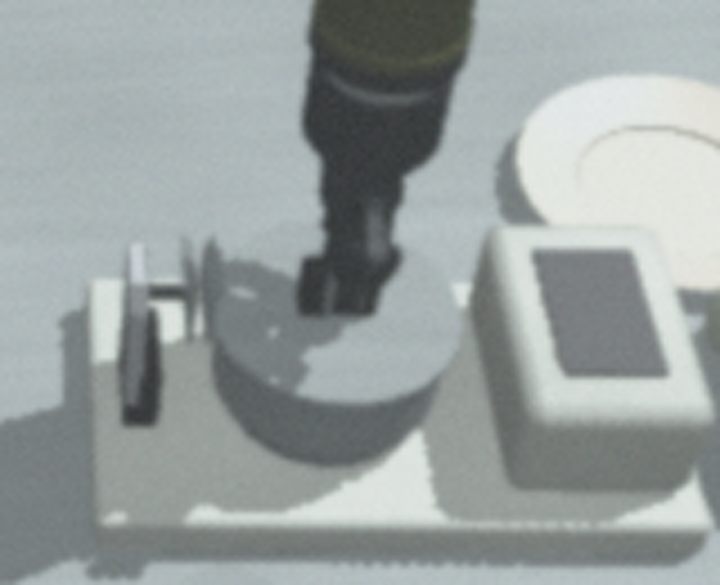

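The scene view shows the cover on the rim with its lug beside the plate and a small gap. Contact came at z = 0.1153. I'll settle it slightly, release, and verify.

```bash
python3 - <<'E'
from h import *
import pickle
q=down(np.radians(84.75))
p=bot.read_state()["tcp_pos"]
r=bot.move_straight([p[0],p[1],.1125],rate=.015,f_stop=6);st=bot.read_state()
print(r,st["clock"],st["tcp_pos"],st["contact_force"],st["ft_torque"])
bot.grip(.03);bot.hold(.1)
st=bot.read_state();print(st["tcp_pos"],st["contact_force"],st["finger_gap"])
p=st["tcp_pos"]
bot.move_straight([p[0],p[1],.19],rate=.12)
bot.move_straight([p[0]-.01,.13,.30],rate=.25);bot.hold(.15)
st=bot.read_state();print(st["clock"],st["tcp_pos"])
cv2.imwrite("pics/w_rel.png",bot.snapshot("wrist"))
rec=pickle.load(open("rec.pkl","rb"));rec["rel"]=st;pickle.dump(rec,open("rec.pkl","wb"))
E
```

```text
True 16.175 [0.57086724 0.19386007 0.11506604] [-0.78710395 -1.16775186  5.43691943] [-0.06407782  0.09485224 -0.01362806]
[0.57068027 0.19371515 0.11414562] [-0.27626237 -0.24289476  0.51433523] 0.029963997720988633
18.15 [0.55994512 0.13061155 0.29822621]
```

View pics/w_rel.png

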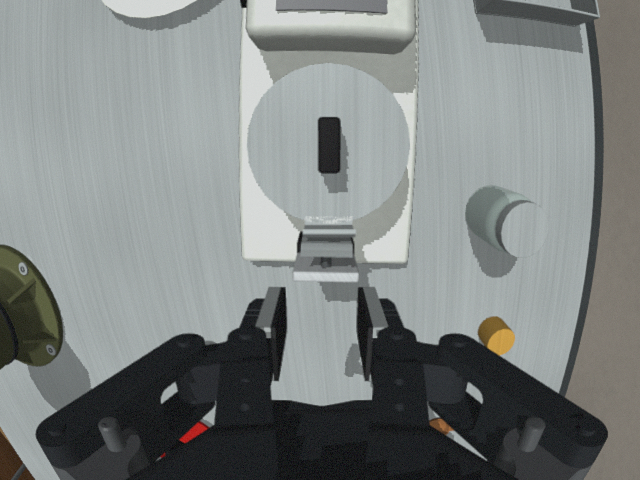

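Released; the cover looks centred and level on the bowl. The lug is at (328,228) and the plate at (327,242). Zooming for seat and gap.

```bash
cat > o5.py <<'E'
from ov import *
import sys
x,y,gap=map(float,sys.argv[1:4]);yaw=np.radians(-5.25);st=rec["rel"]
off=np.array([235,55]);a=crop("pics/w_rel.png",off,(190,235),2.5) if False else None
off=np.array([285,205]);s=8;a=crop("pics/w_rel.png",off,(90,72),s)
cu=[(T(x,y,yaw,[[-.022,-.078,.134],[.022,-.078,.134]]),G),(T(x,y,yaw,[[-.022,-.078-gap,.134],[.022,-.078-gap,.134]]),M)]
draw(a,st,cu,s,off);cv2.imwrite("pics/o5a.png",a)
off=np.array([235,55]);a=crop("pics/w_rel.png",off,(190,180),3.3)
draw(a,st,[(T(x,y,yaw,circ(.074,.106)),G),(T(x,y,yaw,rect(.009,.023,.142)),M)],3.3,off);cv2.imwrite("pics/o5b.png",a)
E
python3 o5.py .5707 .1936 .005
```

```text
(no output)
```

View pics/o5a.png

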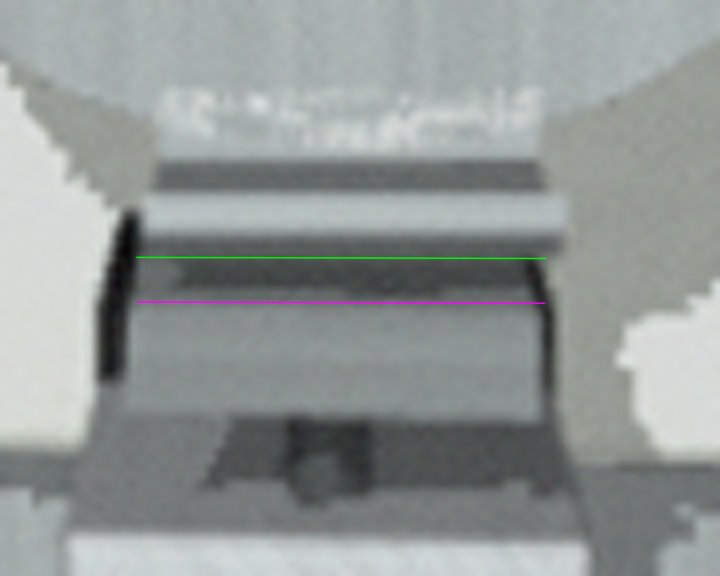

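View pics/o5b.png

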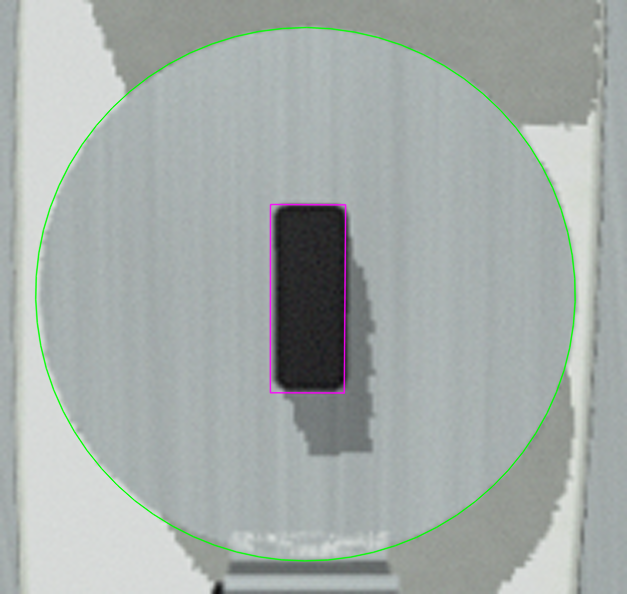

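The cover is seated and centred, with lug aligned and the gap about 4.5–5 mm. Now a closer view over the gauge.

```bash
python3 - <<'E'
from h import *
import pickle
for a in (-25,0,25,155,180,205):
    print(a,[None if (j:=bot.ik(p,down(np.radians(a)))) is None else np.round(j,2).tolist() for p in ([.632,-.148,.1],[.632,-.148,.3],[.563,.113,.19],[.563,.113,.3])])
bot.goto([.60,-.15,.33],down(np.radians(0)));bot.hold(.15)
st=bot.read_state();print(st["clock"],st["tcp_pos"])
cv2.imwrite("pics/w_g2.png",bot.snapshot("wrist"))
rec=pickle.load(open("rec.pkl","rb"));rec["g2"]=st;pickle.dump(rec,open("rec.pkl","wb"))
for d in bot.cut_out("wrist","gauge")[:2]: print(d["p"],d["point"],d["region"].sum())
E
```

```text
-25 [[0.39, 0.67, -0.34, 1.6, 0.27, 0.92, -2.05], [0.42, 0.52, -0.4, 1.31, 0.2, 1.35, -1.98], [0.02, 0.48, -0.39, 1.7, 0.21, 1.01, -2.46], [0.04, 0.4, -0.43, 1.52, 0.17, 1.26, -2.42]]
0 [[0.45, 0.69, -0.45, 1.6, 0.35, 0.94, -1.69], [0.48, 0.53, -0.52, 1.31, 0.26, 1.37, -1.6], [0.08, 0.49, -0.5, 1.7, 0.27, 1.02, -2.08], [0.11, 0.41, -0.54, 1.52, 0.21, 1.27, -2.02]]
25 [[0.51, 0.71, -0.56, 1.6, 0.43, 0.96, -1.32], [0.54, 0.55, -0.63, 1.31, 0.32, 1.38, -1.21], [0.15, 0.51, -0.61, 1.7, 0.33, 1.04, -1.7], [0.17, 0.42, -0.64, 1.52, 0.26, 1.29, -1.64]]
155 [[0.75, 0.88, -1.09, 1.59, 0.83, 1.19, 0.62], [0.77, 0.72, -1.21, 1.3, 0.66, 1.55, 0.78], [0.43, 0.69, -1.18, 1.69, 0.68, 1.23, 0.23], [0.46, 0.6, -1.25, 1.51, 0.57, 1.44, 0.32]]
180 [[0.79, 0.93, -1.2, 1.59, 0.9, 1.26, 1.0], [0.79, 0.76, -1.32, 1.3, 0.74, 1.6, 1.16], [0.47, 0.75, -1.29, 1.69, 0.75, 1.29, 0.59], [0.49, 0.66, -1.36, 1.51, 0.64, 1.49, 0.69]]
205 [[0.81, 0.99, -1.31, 1.59, 0.98, 1.34, 1.38], [0.81, 0.8, -1.41, 1.3, 0.79, 1.64, 1.55], [0.49, 0.81, -1.39, 1.69, 0.82, 1.36, 0.96], [0.5, 0.69, -1.42, 1.51, 0.68, 1.52, 1.09]]
19.45 [ 0.6001872  -0.14797988  0.32986658]
```

View pics/w_g2.png

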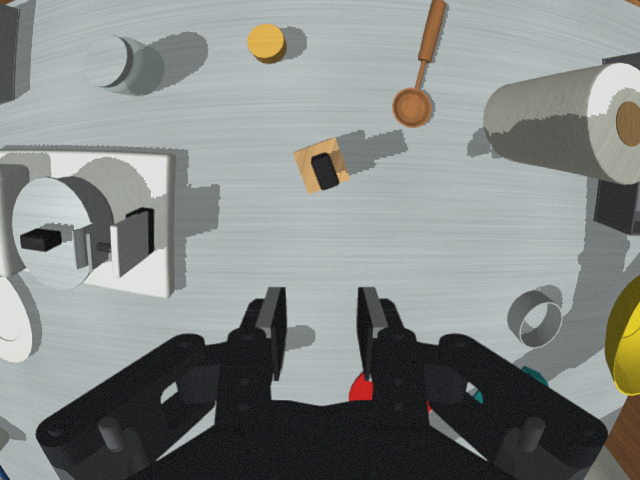

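The handle top is at (325,171) and the rack top at (321,165), with the long axis leaning about 20° from image-vertical. Fitting with an overlay.

```bash
cat > o6.py <<'E'
from ov import *
import sys
x,y,yaw=map(float,sys.argv[1:4]);yaw=np.radians(yaw);st=rec["g2"]
off=np.array([285,130]);s=8;a=crop("pics/w_g2.png",off,(75,72),s)
draw(a,st,[(T(x,y,yaw,rect(.015,.009,.148)),M),(T(x,y,yaw,rect(.015,.009,.098)),Y),(T(x,y,yaw,rect(.025,.025,.058)),G)],s,off);cv2.imwrite("pics/o6.png",a)
E
python3 - <<'E'
from ov import *
st=rec["g2"];im=cv2.imread("pics/w_g2.png",0)
m=np.zeros_like(im);m[148:195,305:345]=1
ys,xs=np.nonzero((im<42)&(m>0));print(len(xs),cv2.minAreaRect(np.column_stack([xs,ys]).astype(np.float32)))
print(wpt((325,171),st,.13),wpt((321,165),st,.058))
E
python3 o6.py .662 -.15 20
```

```text
366 ((324.4451904296875, 170.5205535888672), (33.5908088684082, 18.258419036865234), 69.44395446777344)
[ 0.63936829 -0.15026098  0.13      ] [ 0.63950499 -0.14646561  0.058     ]
```

View pics/o6.png

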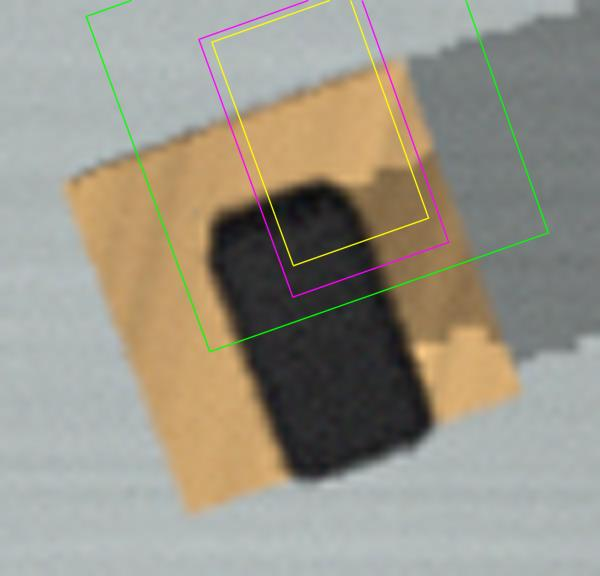

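```bash
python3 o6.py .6395 -.1475 20
```

```text
(no output)
```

View pics/o6.png

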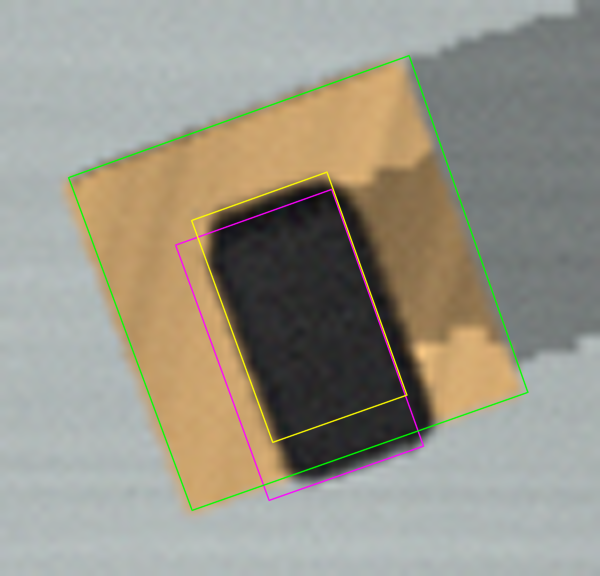

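```bash
python3 - <<'E'
from h import *
import pickle
q=down(np.radians(20));X,Y=.6400,-.1488
bot.grip(.05)
bot.goto([X,Y,.19],q)
print(bot.move_straight([X,Y,.104],rate=.1,f_stop=6))
st0=bot.read_state();print(st0["tcp_pos"],st0["contact_force"])
bot.grip(0.0,70);bot.hold(.2)
st=bot.read_state();print(st["clock"],st["finger_gap"],st["tcp_pos"],st["contact_force"],st["ft_torque"])
cv2.imwrite("pics/w_gg.png",bot.snapshot("wrist"))
rec=pickle.load(open("rec.pkl","rb"));rec["gg"]=st;pickle.dump(rec,open("rec.pkl","wb"))
E
```

```text
False
[ 0.64050499 -0.14874895  0.1047819 ] [ 0.75851616 -0.46871864 -0.13630206]
22.1083 0.0175032292425202 [ 0.64036356 -0.1485865   0.10470249] [-1.50285252  0.58245601  6.18623466] [0.21193316 0.29059503 0.01023146]
```

View pics/w_gg.png

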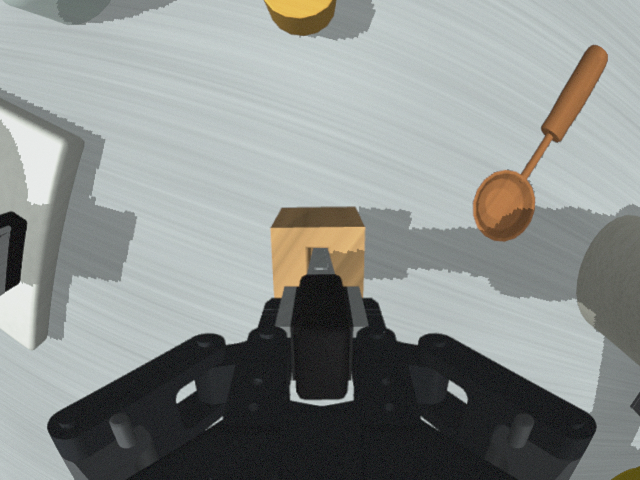

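```bash
python3 - <<'E'
from h import *
import pickle
q=down(np.radians(20));p=bot.read_state()["tcp_pos"]
bot.move_straight([p[0],p[1],.12],rate=.05)
bot.move_straight([p[0],p[1],.27],rate=.2)
st=bot.read_state();print(st["clock"],st["finger_gap"],st["contact_force"])
q=down(np.radians(-5.25))
bot.goto([.5633,.1134,.27],q)
bot.move_straight([.5633,.1134,.248],rate=.08);bot.hold(.2)
st=bot.read_state();print(st["clock"],st["tcp_pos"],st["finger_gap"],st["contact_force"],st["ft_torque"])
for c in("wrist","scene","top"): cv2.imwrite(f"pics/{c}_gap.png",bot.snapshot(c))
rec=pickle.load(open("rec.pkl","rb"));rec["gap"]=st;pickle.dump(rec,open("rec.pkl","wb"))
im=cv2.imread("pics/scene_gap.png");cv2.imwrite("pics/sg.png",cv2.resize(im[180:290,320:460],None,fx=5,fy=5,interpolation=cv2.INTER_CUBIC))
E
```

```text
23.525 0.017257765817254155 [-0.20121024 -1.01820978 -2.18345807]
25.2083 [0.56362222 0.11339055 0.24848966] 0.017446256332766634 [ 0.51708822  0.06401079 -1.97478102] [ 0.02546035  0.00906037 -0.03300328]
```

View pics/wrist_gap.png

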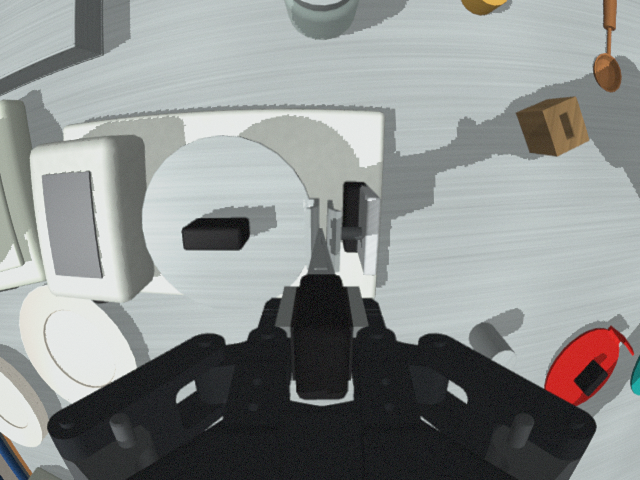

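View pics/sg.png

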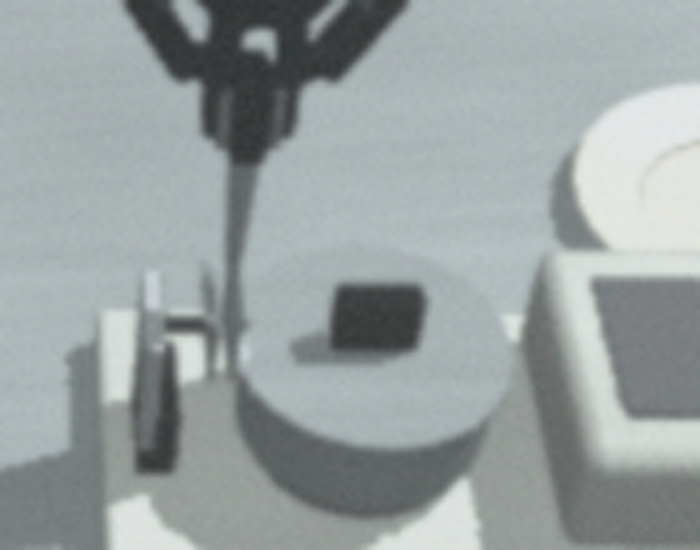

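Zoom on tip vs gap in the wrist view.

```bash
python3 - <<'E'
from ov import *
st=rec["gap"];off=np.array([285,185]);s=7;a=crop("pics/wrist_gap.png",off,(100,85),s)
tip=np.array(st["tcp_pos"])-[0,0,.0967];print(wproj(tip,st))
yaw=np.radians(-5.25);x,y=.5706,.1935
cu=[(T(x,y,yaw,[[-.022,-.078,.134],[.022,-.078,.134]]),G),(T(x,y,yaw,[[-.022,-.083,.134],[.022,-.083,.134]]),M),
 (T(tip[0],tip[1],yaw,rect(.012,.00125,tip[2])),Y)]
b=a.copy();draw(b,st,cu,s,off);cv2.imwrite("pics/o7.png",a);cv2.imwrite("pics/o7b.png",b)
E
```

```text
[322.59783419 243.53625788]
```

View pics/o7.png

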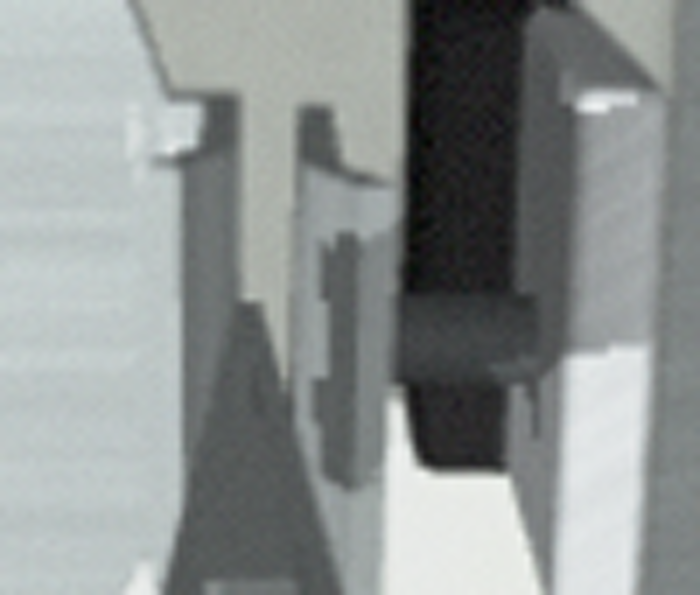

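View pics/o7b.png

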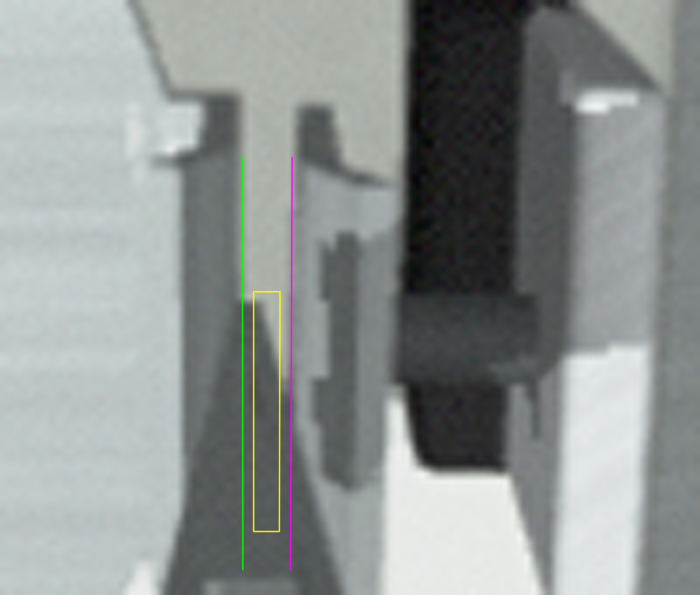

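The tip (zoom columns 240–265) sits near the lug side of the gap (240–295). It needs about 1.5 mm towards the plate. Shifting, then descending into the funnel with a force guard.

```bash
cat > g.py <<'E'
from ov import *
yw=np.radians(-5.25);YM=np.array([-np.sin(yw),np.cos(yw),0]);XM=np.array([np.cos(yw),np.sin(yw),0])
C0=np.array([.5633,.1134,0])   # commanded reference
def tgt(dy,z): return C0+YM*dy+np.array([0,0,z])
def rep(tag=""):
    F=np.mean([bot.read_state()["contact_force"] for _ in range(1)],axis=0);st=bot.read_state()
    d=np.array(st["tcp_pos"])-C0
    print(tag,"t%.2f"%st["clock"],"dy %.2f z %.2f"%(1e3*d@YM,1e3*st["tcp_pos"][2]),"Fx %.2f Fy %.2f Fz %.2f"%(st["contact_force"]@XM,st["contact_force"]@YM,st["contact_force"][2]),"M",np.round([st["ft_torque"]@XM,st["ft_torque"]@YM],2))
    return st
def snap(key,off=(285,185),wh=(100,85),s=7):
    st=bot.read_state();cv2.imwrite(f"pics/w_{key}.png",bot.snapshot("wrist"));rec[key]=st;pickle.dump(rec,open("rec.pkl","wb"))
    cv2.imwrite(f"pics/c_{key}.png",crop(f"pics/w_{key}.png",np.array(off),wh,s))
E
python3 - <<'E'
from g import *
bot.move_straight(tgt(-.0015,.248),rate=.05);bot.hold(.2);rep("free")
r=bot.move_straight(tgt(-.0015,.229),rate=.04,f_stop=2.5);bot.hold(.1);print(r);rep("in")
snap("i1")
E
```

```text
free t25.81 dy -1.47 z 248.00 Fx 0.72 Fy -0.21 Fz -1.01 M [ 0.   -0.01]
False
in t26.53 dy -1.40 z 229.19 Fx 0.57 Fy -0.53 Fz -1.58 M [ 0.01 -0.07]
```

View pics/c_i1.png

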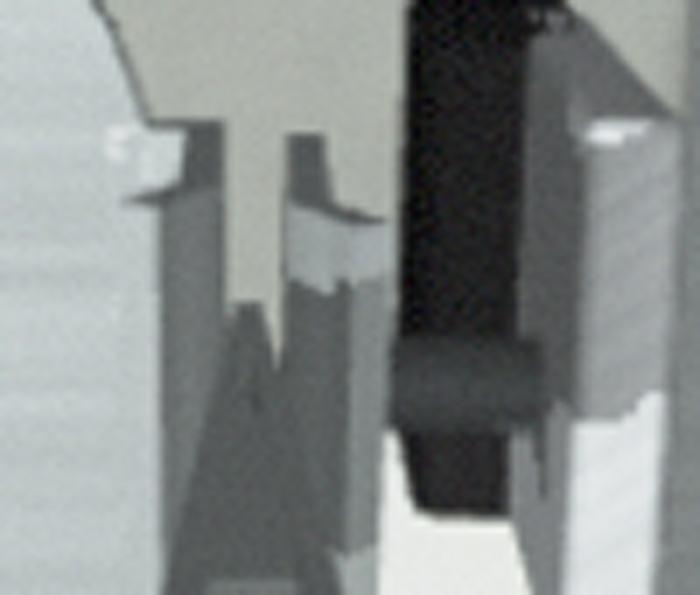

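Tip centred within about 0.5 mm and nothing touched. Continuing in steps, watching forces.

```bash
python3 - <<'E'
from g import *
for z in (.215,.208,.203,.199):
    r=bot.move_straight(tgt(-.0020,z),rate=.04,f_stop=3);bot.hold(.1);rep(f"{z} {r}")
    if r: break
snap("i2")
E
```

```text
0.215 False t27.18 dy -1.94 z 215.08 Fx 0.41 Fy 1.23 Fz -0.71 M [-0.    0.02]
0.208 False t27.61 dy -1.98 z 207.99 Fx 0.14 Fy -0.04 Fz -0.74 M [0.04 0.04]
0.203 False t27.98 dy -1.85 z 202.90 Fx 0.49 Fy 0.32 Fz -1.27 M [ 0.28 -0.04]
0.199 False t28.33 dy -1.97 z 198.86 Fx 1.45 Fy 1.54 Fz -1.85 M [ 0.27 -0.14]
```

View pics/c_i2.png

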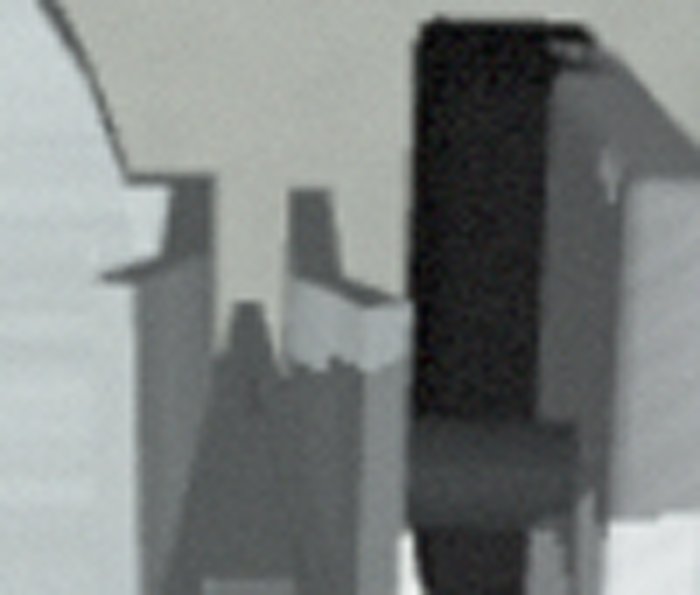

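```bash
cat >> g.py <<'E'
def av(tag="",n=8):
    A=[]
    for _ in range(n):
        bot.hold(.03);s=bot.read_state();f=s["contact_force"];m=s["ft_torque"];d=np.array(s["tcp_pos"])-C0
        A.append([f@XM,f@YM,f[2],m@XM,m@YM,1e3*d@YM,1e3*s["tcp_pos"][2]])
    A=np.array(A);a=A.mean(0);print(tag,"t%.2f"%s["clock"],"Fx %.2f Fy %.2f Fz %.2f Mx %.3f My %.3f dy %.2f z %.2f"%tuple(a),"sdFy %.2f"%A[:,1].std());return a
E
python3 - <<'E'
from g import *
av("now")
bot.move_straight(tgt(-.0015,.199),rate=.02);av("dy-1.5")
bot.move_straight(tgt(-.0015,.194),rate=.03);av("z194")
E
```

```text
now t28.65 Fx 0.33 Fy 1.07 Fz -2.18 Mx 0.274 My -0.123 dy -1.99 z 198.96 sdFy 0.27
dy-1.5 t29.17 Fx 0.22 Fy -0.94 Fz -1.75 Mx -0.191 My -0.055 dy -1.82 z 198.96 sdFy 0.34
z194 t29.75 Fx 1.91 Fy -2.32 Fz -2.68 Mx -0.677 My -0.577 dy -1.93 z 193.76 sdFy 0.40
```

```bash
python3 - <<'E'
from g import *
bot.move_straight(tgt(-.0024,.194),rate=.02);av("dy-2.4")
bot.move_straight(tgt(-.0026,.189),rate=.03,f_stop=8);av("z189")
snap("i3")
for c in("top","scene"): cv2.imwrite(f"pics/{c}_i3.png",bot.snapshot(c))
E
```

```text
dy-2.4 t30.27 Fx 1.63 Fy -0.57 Fz -2.81 Mx -0.176 My -0.516 dy -2.07 z 194.03 sdFy 0.68
z189 t30.85 Fx 1.32 Fy 0.40 Fz -2.31 Mx 0.078 My -0.421 dy -2.39 z 188.83 sdFy 0.42
```

View pics/c_i3.png

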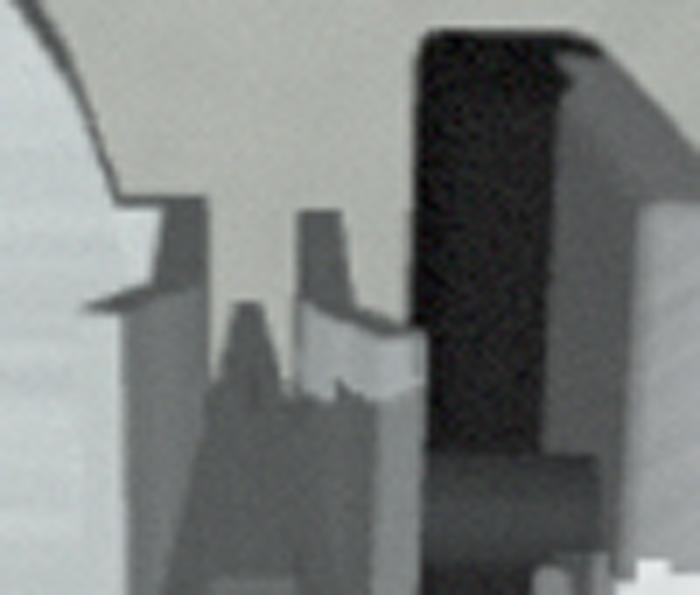

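Image shows the plate back about 1.2 mm and the lug unmoved, with side force near zero (snug). About 15 mm deeper is needed, shifting along with half the growth.

```bash
python3 - <<'E'
from g import *
bot.move_straight(tgt(-.0029,.183),rate=.02,f_stop=10);av("z183")
bot.move_straight(tgt(-.0033,.178),rate=.02,f_stop=10);av("z178")
snap("i4",(285,185),(100,85),7)
E
```

```text
z183 t31.72 Fx 1.06 Fy 1.51 Fz -1.06 Mx 0.364 My -0.308 dy -2.75 z 182.89 sdFy 0.48
z178 t32.38 Fx 1.09 Fy 2.63 Fz -1.77 Mx 0.752 My -0.357 dy -3.08 z 177.81 sdFy 0.49
```

View pics/c_i4.png

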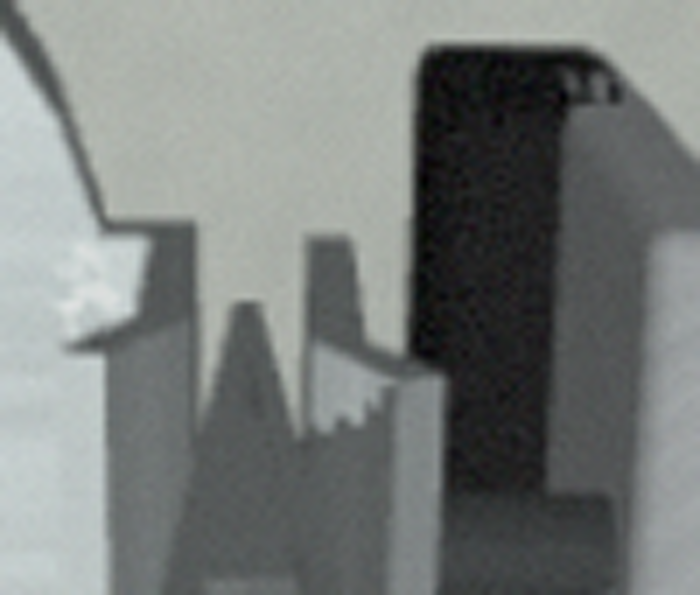

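```bash
python3 - <<'E'
from g import *
bot.move_straight(tgt(-.0029,.178),rate=.02);av("dy-2.9")
bot.move_straight(tgt(-.0030,.1735),rate=.02,f_stop=10);av("z173.5")
bot.hold(.3);av("hold")
snap("i5",(285,185),(100,85),7)
for c in("top","scene"): cv2.imwrite(f"pics/{c}_i5.png",bot.snapshot(c))
im=cv2.imread("pics/scene_i5.png");cv2.imwrite("pics/sg5.png",cv2.resize(im[180:290,320:460],None,fx=5,fy=5,interpolation=cv2.INTER_CUBIC))
E
```

```text
dy-2.9 t32.95 Fx 1.58 Fy 2.07 Fz -3.63 Mx 0.651 My -0.458 dy -3.03 z 177.87 sdFy 0.57
z173.5 t33.59 Fx 1.12 Fy 0.70 Fz 1.58 Mx 0.197 My -0.262 dy -3.17 z 173.58 sdFy 0.31
hold t34.16 Fx 1.38 Fy 0.13 Fz 2.23 Mx 0.006 My -0.346 dy -3.14 z 173.56 sdFy 0.27
```

View pics/c_i5.png

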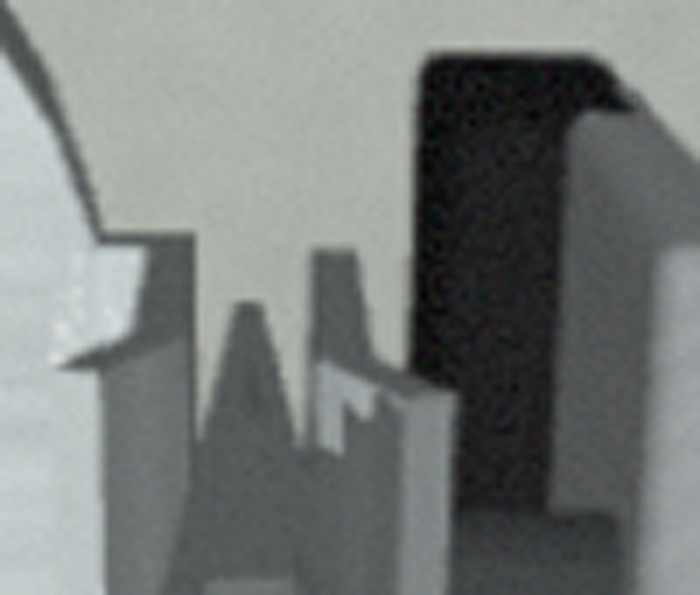

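View pics/sg5.png

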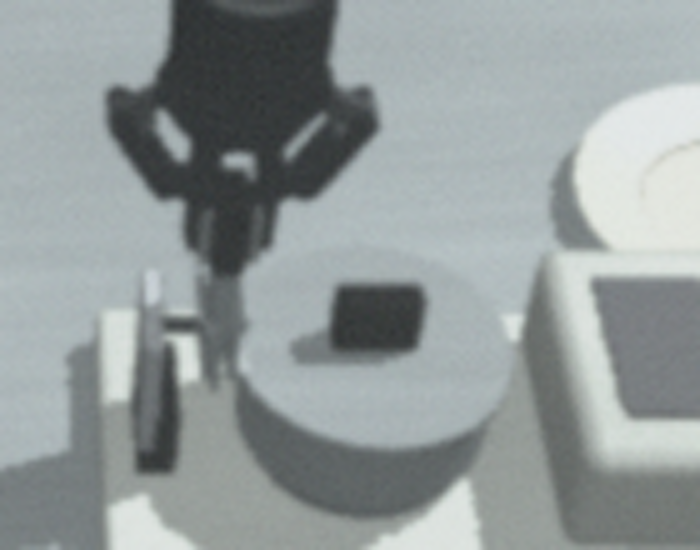

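Checks agree. The image gives the plate about 2.8 mm back with the lug unmoved. Depth since first two-sided contact is 25.4 mm × 0.12, or about 3.05 mm. Side force is near 0, the upward drag is about 4 N above baseline, and the hold is steady. Handing in.

```bash
python3 - <<'E'
from g import *
av("final");print(bot.read_state()["finger_gap"]);print(bot.sign_off())
E
```

```text
final t34.58 Fx 1.45 Fy -0.69 Fz 3.10 Mx -0.115 My -0.392 dy -3.11 z 173.55 sdFy 0.23
0.017229147153135765
the job is handed in; nothing more can be done
None
```

I set the steel cover on the bowl rim with its lug facing the switch plate, released it, and took the gauge from the rack. I then slid the gauge into the gap and handed in at 34.6 s, still holding it there.

**Last checks:**
- **Cover:** after release, the flange and handle outlines matched the seated position, level and with the lug aligned. The lug had not moved when I looked again with the gauge in place.
- **Plate:** the wrist picture put it about 2.8 mm back. Depth since the blade first touched both sides gave about 3.05 mm.
- **Snug fit:** side force on the gauge was near zero (-0.7 N net), so lug and plate press about equally. Upward drag was about 4–5 N above baseline, at or just under the low end of the 5–14 N expected, which fits the sideways corrections I made.
- **Grip:** the gauge was held with a 70 N grip setting at a steady 17.2 mm finger opening.

**Disagreements:**
- **Plate push:** the absolute tip height and the gap measured in the pictures gave about 3.9 mm. That is still inside the 1.5 to 4.6 mm limit.
- **Bowl position:** the top and scene cameras placed the rim 2 to 4 mm away from the wrist camera. I used the wrist camera, and the cover seated where it predicted.

I did not check the gauge's tilt or the other things on the table separately; no contact showed in the forces or pictures I looked at.

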